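Latch the studio tool case

ROBOT

A 6-joint arm with a two-finger parallel gripper is mounted at the origin on the work surface. World frame = base frame: x ahead of the robot, y to its left, z up, the work surface at z = 0. Lengths are in m, angles in rad, forces in N, time in s.
With the tool pointing down it reaches from about 0.275 to 0.825 m from the base axis. Payload 4.9 kg.
Tool frame: the origin (TCP) lies at the very end of the fingers, on their centre line; the grasp point (between the pads) lies 19 mm behind it; z points along the fingers, y is the direction in which the jaws open and shut (so a half turn about z gives the same grasp; the last joint's range is limited). The gripper opens to 85 mm and grips with 20 to 120 N. Pads are 22 mm wide; open, the fingers measure 114 mm over their backs; the gripper's body (76 mm by 85 mm) begins 54 mm behind the grasp point. The pads swing forward as they close: fully open they stand 13 mm farther back than shut.
Start: joints at [1.137, 0.326, -0.193, 1.052, 0, 1.437], TCP at [0.162, 0.525, 0.231] pointing down, gripper open.
Joint ranges: [-2.65, 2.65], [-0.97, 1.79], [-1.3, 1.35], [-1.93, 2.1], [-1.47, 1.37], [-3.14, 3.14]. Speed limits (rad/s): [2.57, 2.57, 3.14, 3.14, 3.14, 3.14].

INTERFACE

Orientations are given as a 3x3 rotation matrix whose columns are the frame's x, y, z axes.
In Python, from cell import env, eoat, solver, readout, grab_frame, get_calibration, workorder, look_for, outline_of gives the robot as it stands. Calls block until the motion is done:
- env.movep(position, orientation): joint-space move of the TCP to a pose.
- env.servo_line(position, feed=0.15, attitude=None, until_force=None): straight line of the TCP; attitude=None keeps the orientation; feed is the mean speed in m/s. With until_force (N) it stops when the force on the tool has changed by that much, and returns True; else False.
- env.move_joints(angles): joint-space move.
- eoat.move_gripper(opening, grasp_force=None): finger opening in m; grasp_force is the grip in N (None keeps the last); returns when the fingers have stopped.
- env.dwell(seconds).
- solver.inverse_kinematics(position, orientation): joint angles nearest the present ones, or None.
- readout.sense(): the state.
- grab_frame(name): name is "scene" or "side" or "wrist"; returns the picture (384x512x3 uint8, red, green, blue); there is no depth.
- get_calibration(name): a dict with "K" (3x3 intrinsics, pixels), "origin" and "attitude" of the camera in the world; the wrist camera has in their place "mount" (4x4, takes a point from camera to tool coordinates, whose origin is the TCP and whose axes are the flange's). Camera axes: x right, y down, z forward; pixel columns grow to the right and rows downward; lengths in m; the calibration is good to about 2 mm. A picture is of the moment at which its call begins: read the wrist's pose just before it. get_calibration takes no time and is no camera call.
A pose or a line that the arm cannot do raises env.PlanningError and nothing moves.
- workorder.close_job(): hands the job in, once; it reports no verdict.
Trained networks look in the newest picture that a camera, given by its name, has taken for a name from the list of things; names that differ only in an ending like _2 or _b are one class to them, and where a whole thing is asked for, a point or a joint stands for the part that bears it (a point fixed in the world has none). Each returns a list of dicts, best first, with "confidence" (0 to 1); they miss things now and then, are a little off and sometimes report something else, mostly with a low value. They report only what shows in the picture. A call takes as long as a camera call.
- look_for(camera, target): "extent" ([left, top, right, bottom] in pixels, round what is visible of it).
- outline_of(camera, target): "mask" (384x512 bool, what is visible of it) and "extent" ([left, top, right, bottom] in pixels, round what is visible of it).
The state is a dict: "time_s": time; "qpos": joint angles; "qvel": joint speeds; "effort": joint torques, N m; "eef_pos": TCP position; "orientation": TCP orientation; "ft_force": force on the tool from outside, world axes, zero at the start; "moment": the same for the moment, N m; "finger_gap": finger opening in m.
Only numpy, scipy, OpenCV 4.12 (cv2) and the standard library are available. Lean on these libraries where they do the work, as an engineer would, in place of code of your own. Each camera call takes 0.05 s, during which the arm holds its last target. There are 200 camera calls.

TASK

The grey tool case stands on edge with its cover slightly ajar. Pull the latch loop out over the keeper, lower its cross bar gently to the bottom of the keeper's slot, draw it back under the hook's lip and let go of it there; then press the lever down flat so that it pulls the cover shut and stays there. The keeper has been packed up to an unknown height, so feel your way with a light touch (stop at about 6 N, never over 18 N, while you hold the loop; under 30 N on the lever), and leave the other things where they are.

Things in the scene. Friction and masses are not known exactly. Their poses are not given: they have to be found in the camera images.
- case: grey tool case standing on edge, fixed in place; 140 deep (x), 300 long (y), 160 mm tall. Origin on the table at the seam of its halves. x points across the seam from the thick half (x -85 to 0 mm, carries the lever) to the thin cover (0 to 55 mm, carries the keeper), z up. Its flat top (the deck) is at z = 160 mm; the latch sits there at y = 0. Directions x, y, z below are the case's own
- shell (a joint): the cover's hinge, along y at the bottom of the seam (rad): 0 = shut, 0.045 = ajar (about 8 mm at deck height). A stiff spring (15 N ajar to 28 N shut, felt at the keeper) keeps it ajar until the latch draws it in
- keeper_spot (a point): point on the cover's deck under mid-slot of the steel keeper, axes as the leaning cover's. The slot runs along y (20 mm, open ends): at -x a hook post (face x -9.75 mm) with a lip reaching to x -5.75; at +x a 4 mm fence (face x 5.75). It is packed up by S = 0 to 18 mm, not measured: slot floor S + 6, lip S + 15.5 to S + 18.5, fence top S + 18.5 mm above this point. The 8 mm bar fits under the lip
- loop: steel latch loop: two thin side wires 29 mm apart, 50 mm from their pivot pin on the lever to the cross bar. Origin on the pivot pin. It swings about y; light friction in its pivot lets it stand where it is left, and so makes it rise with the lever as that is pressed down, unless the bar is under the keeper's lip
- loop_bar (a point): centre of the loop's cross bar: a round bar along y, 8 mm thick, 40 mm long with flat ends that stand out 6 mm past the side wires: take it by these ends (fingers closing along y; it can turn between them, with 2 to 4 N of drag at a 30 N grip). It moves only in the case's plane y = 0 and carries the lever along. Nothing stands beside the keeper, so the fingers may reach down to the deck there
- lever_hinge (a point): the lever's hinge axis (along y), fixed on the case at x = -14, z = 186 mm. The loop's pivot pin is on the lever, 18 mm from this axis: with the lever shut it lies on the axis's -x side and 4 mm lower, so the latch passes over centre in about the last 0.3 rad
- lever (a joint): lever angle (rad): 0 = pressed flat, handle pointing to -x; 1.57 = upright; 2.4 = stop, leaning over towards the keeper. Friction lets it stand where it is left. With the loop hooked, pressing it flat takes about 7 N near its end, most of it at the beginning
- handle: the lever's flat steel handle plate, 52 mm long from the hinge axis, 16 mm wide (y), 5 mm thick, with an 8 mm round bead at its end. Origin on the hinge axis; at lever angle 0 it points to the case's -x, its upper face 3 mm above the axis. It turns with the lever
- handle_end (a point): point on the handle's upper face (the face that is on top when flat and looks to the keeper when upright), 50 mm from the hinge axis
- tape: bystander: cardboard tape roll, 60 mm across, on the case's deck
- ink_tin: bystander: small black tin, 44 mm across, 50 mm tall, on the case's deck
- brayer: bystander: ink roller lying beside the case
- jar: bystander: jar, 68 mm across, beside the case's end
- screwdriver: bystander: screwdriver on the table
- level: bystander: yellow spirit level, 220 mm long, on the table
- cup: bystander: white cup beside the case's other end

How it is judged:
On the way:
1. the loop's bar lies in the keeper's slot, drawn back under the lip and released by the fingers, with the lever still raised and the cover still ajar (x of loop_bar in the frame of keeper_spot between -0.009 and -0.0022 m and z of loop_bar in the frame of keeper_spot between 0.006 and 0.0305 m and contact force between the fingers and loop below 0.5 N and value of joint lever above 0.5 rad and value of joint shell above 0.038 rad), for 0.2 s.
At the end, for the whole second after the job is handed in: The loop's bar is hooked under the keeper's lip, the lever is flat (within 0.06 rad) and at rest, and the cover is drawn shut (within 0.012 rad, about 2 mm at the deck) (x of loop_bar in the frame of keeper_spot between -0.009 and -0.0022 m and z of loop_bar in the frame of keeper_spot between 0.006 and 0.0305 m and value of joint lever below 0.06 rad and value of joint shell below 0.012 rad and velocity of joint lever between -0.05 and 0.05 rad/s); the robot touches nothing.
It fails at once if the handle is pressed with more than 30 N (contact force between the fingers and handle above 30 N).
It fails at once if the loop is forced against the keeper with more than 18 N while the fingers are on it (contact force between loop and case above 18 N and contact force between the fingers and loop above 0.5 N).
It fails at once if a bystander is moved by more than 40 mm (distance of any of tape, ink_tin, brayer, jar, screwdriver, level, cup from where it was at the start of the episode above 0.04 m).
It also fails if it takes over 64 s, if anything falls off the work surface, if the arm or the gripper's body presses on something with over 40 N, if the wrist force passes 120 N, or if a joint passes its speed limit or range.

## Working session

There is one attempt and no reset: what is moved stays moved. The work goes in short steps, each a Python script; the robot and the scene stay as the last script left them, time stands still between calls to the robot, and variables do not carry over. Pictures are saved under pics/ and viewed, about 8 in all and at most 12, crops included, and the job is handed in when it is done.

```bash
mkdir -p pics; ls
cat > h.py <<'E'
from cell import env, eoat, solver, readout, grab_frame, get_calibration, workorder, look_for, outline_of
import numpy as np, cv2
def save(n,img,crop=None,s=1):
    if crop: img=img[crop[1]:crop[3],crop[0]:crop[2]]
    cv2.imwrite('pics/'+n,cv2.resize(img[:,:,::-1],None,fx=s,fy=s,interpolation=cv2.INTER_CUBIC))
E
python3 - <<'E'
from h import *
a=grab_frame('scene');b=grab_frame('side')
save('a.png',np.vstack([a,b]),s=0.78)
for c in('scene','side'):
    k=get_calibration(c);print(c,np.round(k['K'],1).tolist(),np.round(k['origin'],3),np.round(k['attitude'],3).tolist())
    for t in('case','loop','handle','lever_hinge','keeper_spot','loop_bar','tape','ink_tin'):
        r=look_for(c,t);print(t,[(np.round(q['extent']).tolist(),round(q['confidence'],2)) for q in r[:2]])
print(get_calibration('wrist'),readout.sense())
E
```

```text
pics
scene [[354.9, 0.0, 248.0], [0.0, 354.9, 184.3], [0.0, 0.0, 1.0]] [1.022 0.267 0.854] [[-0.455, 0.739, -0.497], [0.891, 0.377, -0.254], [-0.0, -0.558, -0.83]]
case [([175.0, 133.0, 306.0, 238.0], 0.63)]
loop [([224.0, 150.0, 248.0, 166.0], 0.49)]
handle [([306.0, 219.0, 337.0, 260.0], 0.16)]
lever_hinge [([169.0, 133.0, 305.0, 238.0], 0.71)]
keeper_spot [([173.0, 152.0, 293.0, 240.0], 0.78)]
loop_bar [([226.0, 154.0, 247.0, 164.0], 0.51)]
tape []
ink_tin []
side [[401.1, 0.0, 257.7], [0.0, 401.1, 196.0], [0.0, 0.0, 1.0]] [0.463 0.773 0.572] [[-0.984, -0.095, 0.154], [-0.181, 0.478, -0.86], [0.008, -0.873, -0.487]]
case [([258.0, 159.0, 284.0, 178.0], 0.35), ([215.0, 282.0, 251.0, 340.0], 0.3)]
loop [([257.0, 160.0, 264.0, 168.0], 0.58)]
handle [([281.0, 158.0, 283.0, 160.0], 0.6)]
lever_hinge [([224.0, 154.0, 313.0, 296.0], 0.65)]
keeper_spot [([226.0, 160.0, 277.0, 292.0], 0.95), ([258.0, 155.0, 283.0, 180.0], 0.39)]
loop_bar [([217.0, 183.0, 242.0, 240.0], 0.51)]
tape [([267.0, 197.0, 298.0, 225.0], 0.7), ([218.0, 185.0, 242.0, 244.0], 0.45)]
ink_tin [([284.0, 147.0, 303.0, 17
[... 602 characters left out ...]
-01,  1.05199943e+00,
        3.01327489e-05,  1.43658615e+00]), 'qvel': array([-0.00019225, -0.00202614,  0.00118701,  0.00309824,  0.00120258,
       -0.00043926]), 'effort': array([ 3.52806746e-04, -4.43314469e+01,  2.62761229e+01,  8.32886035e-04,
       -5.04667023e-04,  1.92739435e-06]), 'eef_pos': array([0.16240947, 0.52549146, 0.23128529]), 'orientation': array([[-9.55403515e-01,  2.95303443e-01, -2.58251113e-05],
       [ 2.95303443e-01,  9.55403515e-01,  1.59378480e-05],
       [ 2.93799035e-05,  7.60083174e-06, -1.00000000e+00]]), 'ft_force': array([ 0.05928103,  0.56849163, -0.40156394]), 'moment': array([ 0.02470182, -0.0068068 ,  0.00526497]), 'finger_gap': 0.08542289648387001}
```

View pics/a.png

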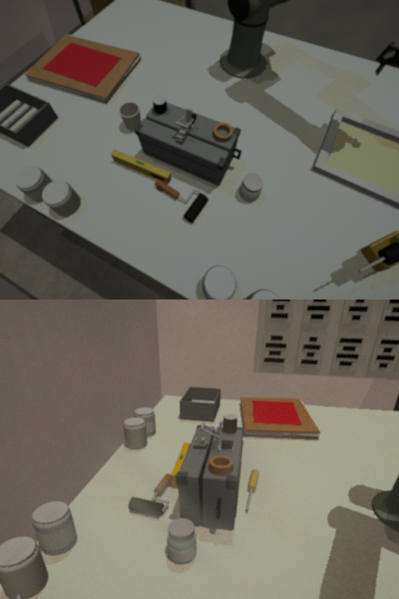

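The scene view shows the case with its latch at about (237,160), tape roll right of it and tin left. The side view shows the case from its end, latch at about (265,170).

```bash
cat >> h.py <<'E'
def ray(c,uv,z):
    k=get_calibration(c);d=k['attitude']@np.linalg.inv(k['K'])@[uv[0],uv[1],1]
    return k['origin']+d*(z-k['origin'][2])/d[2]
E
python3 - <<'E'
from h import *
a=grab_frame('scene');b=grab_frame('side')
A=cv2.resize(a[120:240,160:320],None,fx=5,fy=5,interpolation=cv2.INTER_CUBIC)
save('b.png',A);save('c.png',b[140:305,190:330],s=3.6)
print(ray('scene',(237,160),.2),ray('side',(261,164),.2))
E
```

```text
[0.58089937 0.01310413 0.2       ] [ 0.59911587 -0.02705496  0.2       ]
```

View pics/b.png

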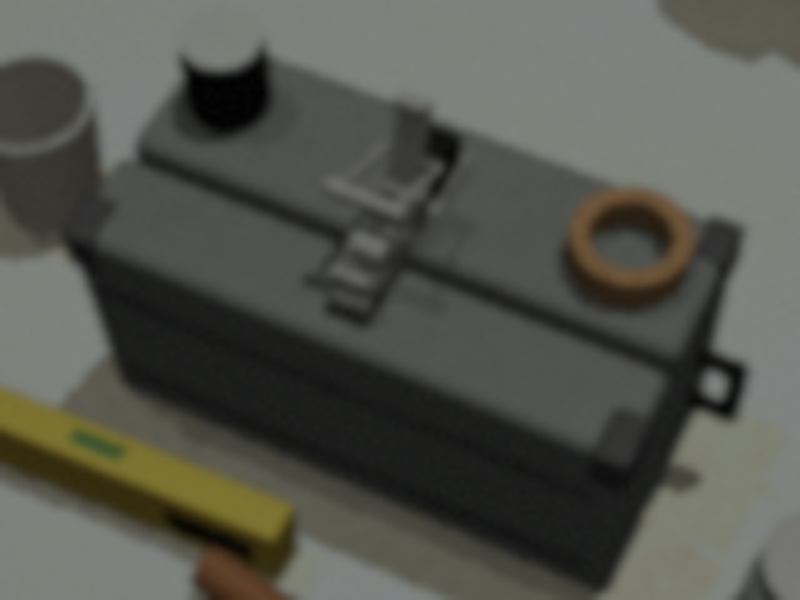

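View pics/c.png

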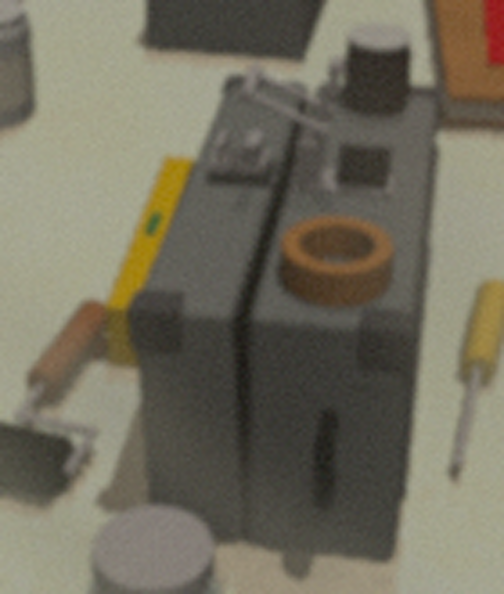

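The latch is near mid-length. The cover faces away from the robot (world +x), and the handle is roughly upright. The bar floats above the seam at about (233,160) in the scene view. The tape is at +y and the tin at -y. Next is a wrist look from above.

```bash
cat >> h.py <<'E'
def R(yaw,tilt,flip=True):
    "tool y along case y; tool z down, body leaning toward case +x by tilt"
    c,s=np.cos(yaw),np.sin(yaw);ex=np.array([c,s,0]);ey=np.array([-s,c,0]);ez=np.array([0,0,1.])
    z=-np.sin(tilt)*ex-np.cos(tilt)*ez
    y=ey if flip else -ey
    return np.column_stack([np.cross(y,z),y,z])
def wcam(st):
    M=get_calibration('wrist')['mount'];Rw=st['orientation'];return Rw@M[:3,:3],st['eef_pos']+Rw@M[:3,3]
def wproj(st,P):
    A,o=wcam(st);p=(np.atleast_2d(P)-o)@A;p=p@get_calibration('wrist')['K'].T;return p[:,:2]/p[:,2:]
E
python3 - <<'E'
from h import *
import pickle
for f in(True,False):
    print(f,R(0,0,f)[:,0],[solver.inverse_kinematics(np.array(p),R(0.2,t,f)) for p,t in(((.59,0,.33),0),((.61,0,.2),.6),((.61,0,.2),.8))])
env.movep(np.array([.59,-.0,.34]),R(0.1,0,True))
st=readout.sense();im=grab_frame('wrist');save('d.png',im,s=1.5);pickle.dump((st,im),open('w1.p','wb'))
for t in('loop','handle','loop_bar','keeper_spot','lever_hinge','case'):
    print(t,[(np.round(q['extent']).tolist(),round(q['confidence'],2)) for q in look_for('wrist',t)[:2]])
print(st['time_s'],st['eef_pos'],st['qpos'])
E
```

```text
True [-1. -0.  0.] [array([-0.12507159,  0.36275584,  0.11060443,  1.31864492,  0.        ,
       -0.32507159]), array([-0.05090464,  1.01674233,  0.78293506,  1.92225108, -0.14065295,
       -0.20846504]), None]
False [ 1.  0. -0.] [array([-0.12507159,  0.36275584,  0.11060443,  1.31864492,  0.        ,
        2.81652107]), array([-0.05090464,  1.01674233,  0.78293506,  1.92225108, -0.14065295,
        2.93312761]), None]
loop [([241.0, 141.0, 295.0, 207.0], 0.65), ([260.0, 139.0, 287.0, 151.0], 0.46)]
handle [([261.0, 140.0, 287.0, 152.0], 0.57), ([174.0, 24.0, 326.0, 66.0], 0.23)]
loop_bar [([240.0, 138.0, 296.0, 209.0], 0.97)]
keeper_spot []
lever_hinge [([115.0, 54.0, 436.0, 229.0], 0.62)]
case [([113.0, 56.0, 436.0, 230.0], 0.73)]
3.4333 [0.5898764  0.00085573 0.33987683] [-1.23761827e-01  3.61387253e-01  1.33105660e-01  1.34279900e+00
  2.21144926e-04 -2.24912174e-01]
```

View pics/d.png

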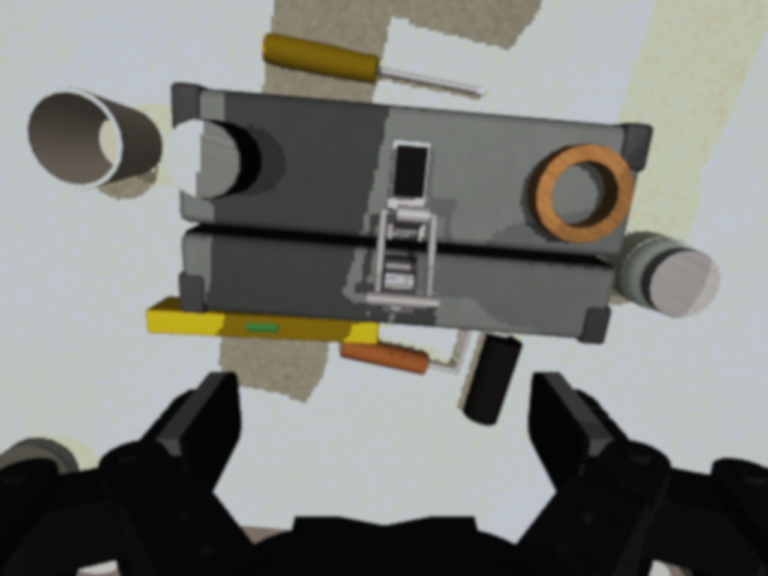

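The wrist view (1.5x) shows the deck corners at about (173,85), (650,127), the seam from (185,218) to (625,255), and the bar from (367,297) to (440,303). The keeper lies under the loop at (400,270). The handle is nearly end-on at (413,213).

Run:
```python
from h import *
import pickle
st,im=pickle.load(open('w1.p','rb'))
A,o=wcam(st);K=get_calibration('wrist')['K']
def wr(u,v,z):
    d=A@np.linalg.inv(K)@[u/1.5,v/1.5,1];return (o+d*(z-o[2])/d[2])
for n,u,v,z in(('backL',173,85,.16),('backR',650,127,.16),('seamL',185,218,.16),('seamR',630,253,.16),('covL',182,308,.16),('covR',606,341,.16),('frameTL',396,141,.16),('frameTR',431,143,.16),
  ('barL',367,297,.215),('barR',440,303,.215),('barL',367,297,.2),('barR',440,303,.2),('pinL',380,211,.203),('pinR',437,214,.203),('keep',400,284,.18)): print(n,wr(u,v,z))
save('e.png',im[80:215,215:325],s=5.5)
```

```text
backL [ 0.49228377 -0.1402044   0.16      ]
backR [0.48693254 0.15717321 0.16      ]
seamL [ 0.57344031 -0.13383125  0.16      ]
seamR [0.56699694 0.16385887 0.16      ]
covL [ 0.63640612 -0.13664591  0.16      ]
covR [0.63087502 0.16206641 0.16      ]
frameTL [ 5.11224688e-01 -4.36391650e-04  1.60000000e-01]
frameTR [0.51020815 0.02173509 0.16      ]
barL [ 0.59911651 -0.00892995  0.215     ]
barR [0.5984794  0.03313311 0.215     ]
barL [ 0.60359135 -0.00904724  0.2       ]
barR [0.60291848 0.0353767  0.2       ]
pinL [ 0.55108183 -0.00628584  0.203     ]
pinR [0.5495104  0.02622948 0.203     ]
keep [0.59874696 0.01111027 0.18      ]
```

View pics/e.png

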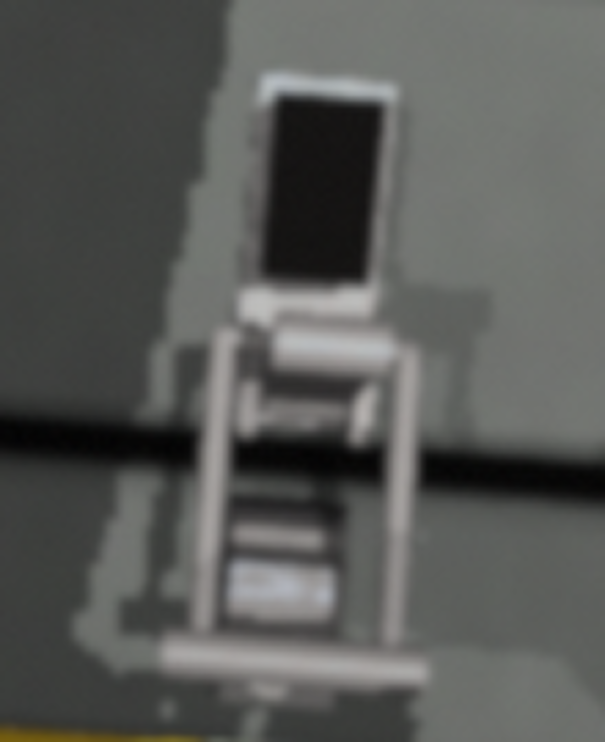

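Run:
```python
from h import *
import pickle
Q=R(.02,.4);b=np.array([.5965,.0118,.224])
env.movep(b-Q[:,2]*.06,Q)
st=readout.sense();im=grab_frame('wrist');pickle.dump((st,im),open('w2.p','wb'))
for t in('loop_bar','handle'):
    print(t,[(np.round(q['extent']).tolist(),round(q['confidence'],2)) for q in look_for('wrist',t)[:2]])
print(st['time_s'],wproj(st,[b,[.603,.0118,.18]]))
c=wproj(st,[b])[0].astype(int);x0,y0=c[0]-80,max(c[1]-70,0);print(x0,y0)
save('f.png',im[y0:y0+120,x0:x0+160],s=5)
```

```text
loop_bar [([225.0, 150.0, 285.0, 222.0], 0.92), ([346.0, 108.0, 422.0, 180.0], 0.74)]
handle [([241.0, 130.0, 273.0, 169.0], 0.72)]
4.3833 [[257.36483453 213.16504476]
 [257.05256315 225.04327256]]
177 143
```

View pics/f.png

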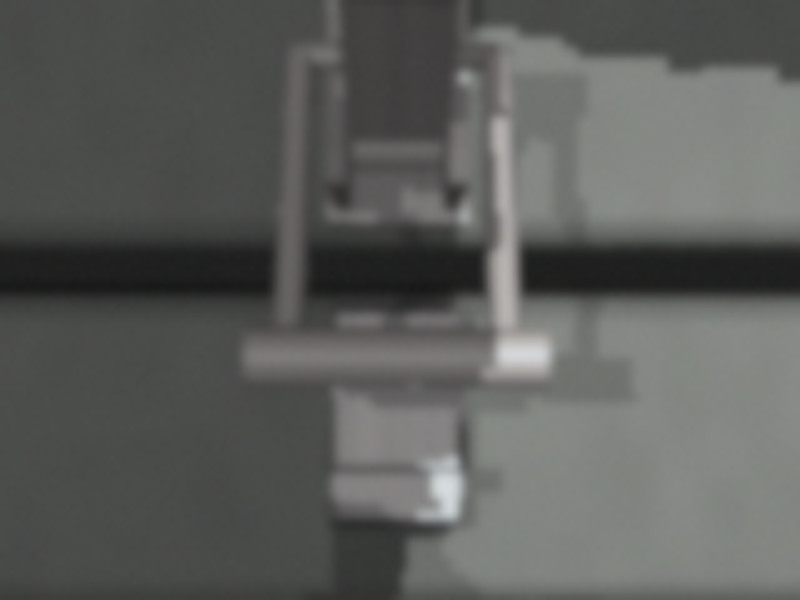

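The tilted view (5x crop at 177,143) shows the bar centre at (397,355), i.e. pixel (256.4,214.0). That is within 1 px of my prediction, so the bar is confirmed. The keeper slot floor is visible at rows 390-465 and the fence at rows 467-517. I'll triangulate the keeper next.

Run:
```python
from h import *
import pickle
from scipy.optimize import least_squares
s1,_=pickle.load(open('w1.p','rb'));s2,_=pickle.load(open('w2.p','rb'))
def tri(a,b):
    r=least_squares(lambda P:np.r_[wproj(s1,P)[0]-a,wproj(s2,P)[0]-b],[.6,.01,.2]);return r.x,r.fun
c1=lambda u,v:np.array([215+u/5.5,80+v/5.5]);c2=lambda u,v:np.array([177+u/5,143+v/5])
print('bar',tri(c1(296,663),c2(397,356)))
print('fence outer',tri(c1(275,700),c2(397,517)))
print('pinL',tri(c1(225,335),c2(298,50)))
A,o=wcam(s2);K=get_calibration('wrist')['K']
for n,p in(('in',c2(397,467)),('out',c2(397,517)),('floor',c2(397,390)),('stripe',c2(397,318))):
    d=A@np.linalg.inv(K)@[*p,1]; print(n,[(o+d*(z-o[2])/d[2]).round(4) for z in(.17,.18,.19,.2)])
print(solver.inverse_kinematics(np.array([.6,.012,.165]),R(.02,.4)), s2['ft_force'],readout.sense()['ft_force'])
```

```text
bar (array([0.59710828, 0.01126269, 0.22292754]), array([-0.16312967,  0.01432822,  0.12744209, -0.02251475]))
fence outer (array([0.61991966, 0.01176017, 0.17153041]), array([-0.22778747,  0.02294856,  0.18080282, -0.03311751]))
pinL (array([ 0.55121356, -0.00417639,  0.20370128]), array([-0.15991728,  0.01701592,  0.13644393, -0.02538155]))
in [array([0.6119, 0.0115, 0.17  ]), array([0.6119, 0.0115, 0.18  ]), array([0.6118, 0.0115, 0.19  ]), array([0.6118, 0.0115, 0.2   ])]
out [array([0.62  , 0.0116, 0.17  ]), array([0.6196, 0.0116, 0.18  ]), array([0.6193, 0.0116, 0.19  ]), array([0.6189, 0.0116, 0.2   ])]
floor [array([0.5994, 0.0112, 0.17  ]), array([0.5998, 0.0112, 0.18  ]), array([0.6002, 0.0112, 0.19  ]), array([0.6007, 0.0112, 0.2   ])]
stripe [array([0.5876, 0.011 , 0.17  ]), array([0.5884, 0.011 , 0.18  ]), array([0.5893, 0.011 , 0.19  ]), array([0.5901, 0.011 , 0.2   ])]
[-0.08263973  0.80445794  0.36592039  1.53036961 -0.03991024 -0.09458774] [ 0.09783361 -0.4119873   1.24332345] [-0.54598498 -0.63158645  0.23019602]
```

```bash
cat >> h.py <<'E'
Q4=R(.02,.4);OFF=.0095
def tcp(b,Q=Q4): return np.array(b)+OFF*Q[:,2]
def barpos(): 
    s=readout.sense();return s['eef_pos']-OFF*s['orientation'][:,2]
def rep(t): s=readout.sense();print(t,round(s['time_s'],2),'bar',barpos().round(4),'F',s['ft_force'].round(2),'gap',round(s['finger_gap'],4))
E
python3 - <<'E'
from h import *
b=np.array([.597,.0115,.223])
eoat.move_gripper(.062)
env.servo_line(tcp(b),feed=.08);rep('at')
eoat.move_gripper(.03,grasp_force=30);rep('grip')
f0=readout.sense()['ft_force']
print(env.servo_line(tcp([.606,.0117,.223]),feed=.03,until_force=10));rep('over')
print(env.servo_line(tcp([.606,.0117,.206]),feed=.03,until_force=6));rep('down')
im=grab_frame('wrist');save('g.png',im[110:290,150:370],s=3.5)
E
```

```text
at 5.92 bar [0.5974 0.0115 0.2234] F [-0.36  0.1  -0.37] gap 0.062
grip 6.26 bar [0.5974 0.0117 0.2232] F [0.54 0.81 0.74] gap 0.0381
False
over 6.71 bar [0.6063 0.0118 0.2228] F [-0.71  0.84  0.72] gap 0.0381
False
down 7.42 bar [0.6055 0.0117 0.206 ] F [-0.83  1.16  0.64] gap 0.0384
```

View pics/g.png

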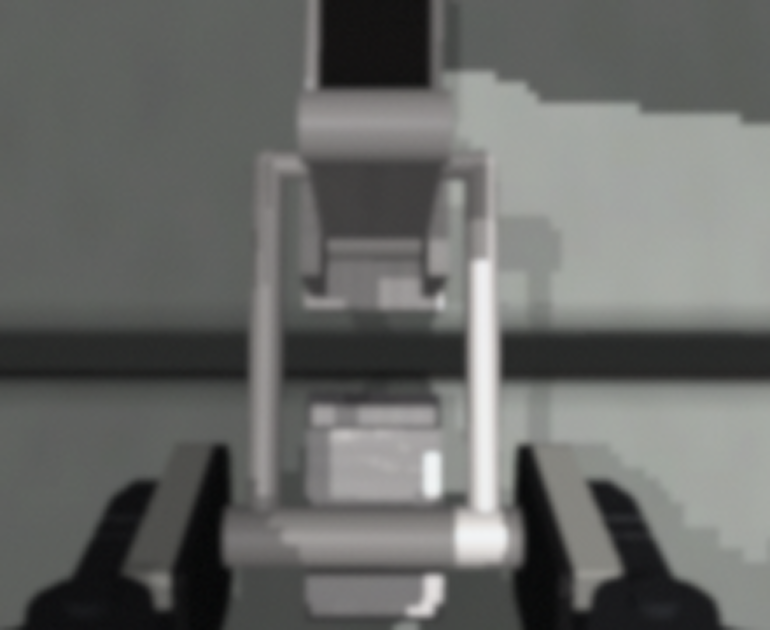

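The bar is held at both ends. It is centred in view between the lip edge (row 502) and the fence (row 575), and the lever has leaned over. Now I descend slowly.

Run:
```python
from h import *
A,o=wcam(readout.sense());print('cam',o)
print(env.servo_line(tcp([.606,.0117,.168]),feed=.012,until_force=4.5));rep('touch')
```

```text
cam [0.59214488 0.01084555 0.35569478]
True
touch 9.64 bar [0.6062 0.0119 0.1771] F [0.68 0.98 4.34] gap 0.038
```

Contact is at bar z = 177.1 mm. That can only be the slot floor with S ≈ 7, because resting on the lip or fence top would need S < 0. Next I ease off 0.5 mm and draw the bar back.

Run:
```python
from h import *
env.servo_line(tcp([.606,.0117,.1775]),feed=.01);rep('ease')
print(env.servo_line(tcp([.597,.0115,.1775]),feed=.012,until_force=4));rep('back')
p=barpos()
print(env.servo_line(tcp([p[0]+.0004,p[1],p[2]+.005]),feed=.01,until_force=4));rep('lift test')
q=barpos()
env.servo_line(tcp([p[0]+.0005,.0115,.1777]),feed=.01);rep('rest')
im=grab_frame('wrist');save('i.png',im[110:290,150:370],s=3.5)
```

```text
ease 9.92 bar [0.6063 0.0119 0.1772] F [1.88 1.35 1.03] gap 0.0385
True
back 10.42 bar [0.6018 0.0119 0.1774] F [1.74 0.08 3.02] gap 0.0383
True
lift test 10.74 bar [0.6019 0.012  0.178 ] F [0.15 0.54 1.2 ] gap 0.0381
rest 10.99 bar [0.6019 0.0118 0.1774] F [-0.56  2.88  1.45] gap 0.0381
```

View pics/i.png

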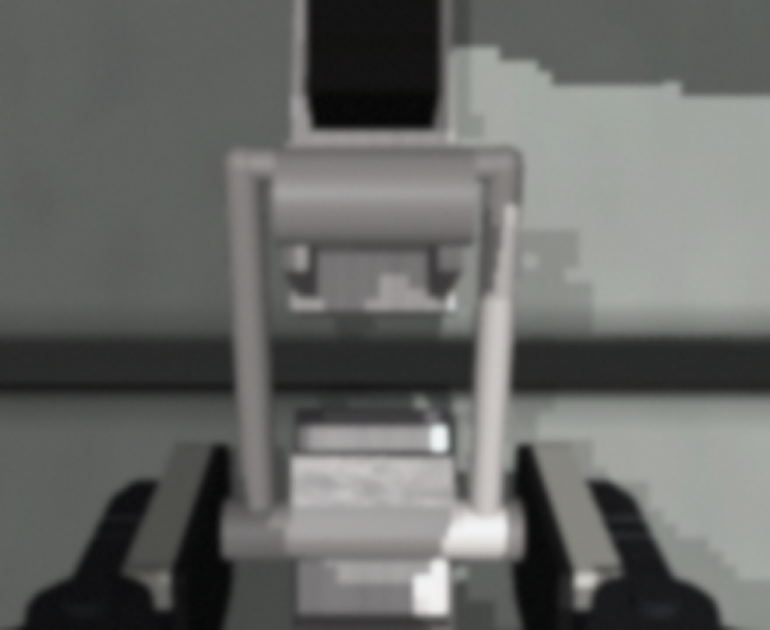

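The lip block is at rows 455-505 and the bar at rows 508-560, right against it. It isn't clearly tucked under yet, and the force readings are noisy. I'll draw further back with a slightly higher threshold.

Run:
```python
from h import *
env.dwell(.3);rep('now')
print(env.servo_line(tcp([.594,.0115,.1777]),feed=.008,until_force=5.5));rep('back')
env.dwell(.3);rep('settled')
p=barpos()
print(env.servo_line(tcp([p[0],p[1],p[2]+.006]),feed=.008,until_force=5));env.dwell(.2);rep('lift')
im=grab_frame('wrist');save('j.png',im[190:290,190:330],s=5.5)
```

```text
now 11.34 bar [0.6019 0.0118 0.1776] F [-1.02  2.66  1.65] gap 0.0385
True
back 11.79 bar [0.6018 0.0119 0.1774] F [ 1.34 -0.54  3.67] gap 0.0385
settled 12.09 bar [0.6017 0.012  0.1774] F [ 2.38 -2.04  5.11] gap 0.0381
True
lift 12.63 bar [0.6019 0.0119 0.1774] F [-0.41  1.07  2.02] gap 0.0386
```

View pics/j.png

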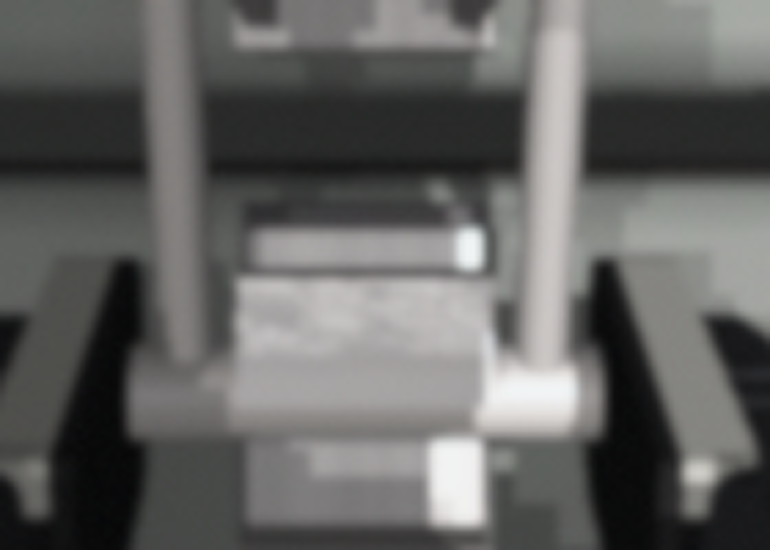

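The bar travelled 4.4 mm in -x at floor level. The slot mouth only allows 3.5 mm, so it must be under the lip and against the post. I'll confirm with one proper lift test, then release.

Run:
```python
from h import *
env.servo_line(tcp([.6022,.0118,.1776]),feed=.008);env.dwell(.3);rep('neutral')
print(env.servo_line(tcp([.6022,.0118,.1836]),feed=.008,until_force=8));rep('lift')
env.servo_line(tcp([.6022,.0118,.1776]),feed=.01);env.dwell(.3);rep('neutral')
```

```text
neutral 13.23 bar [0.6019 0.0119 0.1775] F [-0.49  1.56  1.49] gap 0.0385
True
lift 13.68 bar [0.6024 0.012  0.1789] F [ 0.33  0.02 -0.75] gap 0.0381
neutral 14.25 bar [0.602  0.0119 0.1776] F [-1.64  1.8   1.51] gap 0.0384
```

The lift was blocked after +1.4 mm, and the expected lip clearance is 1.5 mm, so the bar is hooked with S ≈ 7 mm. Releasing now, then backing off.

Run:
```python
from h import *
import pickle
eoat.move_gripper(.062);env.dwell(.4);rep('released')
env.servo_line(readout.sense()['eef_pos']-Q4[:,2]*.09,feed=.1)
eoat.move_gripper(0.0);rep('clear')
st=readout.sense();im=grab_frame('wrist');pickle.dump((st,im),open('w3.p','wb'));save('k.png',im[110:310,150:370],s=2.9)
```

```text
released 15.01 bar [0.6022 0.0118 0.1776] F [-0.36 -0.23 -0.17] gap 0.062
clear 16.67 bar [0.6372 0.0125 0.2605] F [ 0.18  0.36 -0.83] gap -0.0001
```

View pics/k.png

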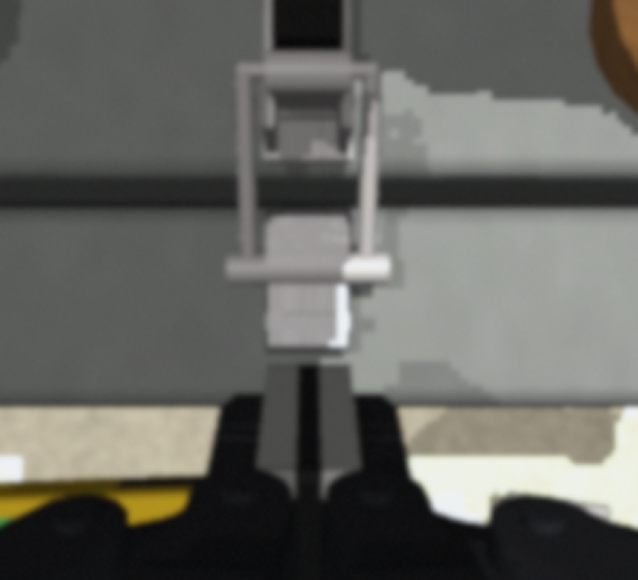

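The bar stays in place after release. It sits about 10.7 mm behind the fence's inner edge (rows 268 vs 312), so x ≈ -5 mm, and the lever is still raised. Now I press the lever with closed fingers along its arc.

```bash
cat > press.py <<'E'
from h import *
import pickle
s3,_=pickle.load(open('w3.p','rb'));print('bar pred',wproj(s3,[.602,.0118,.1776]),'seen 256.2,202.4')
yaw=.02;O=np.array([.572,.0112,0]);ex=np.array([np.cos(yaw),np.sin(yaw),0]);Q0=R(yaw,0)
W=lambda x,z:O+ex*x*1e-3+np.array([0,0,z*1e-3])
def C(th,r=44,off=3):  # finger's (-x,-z) corner on the face -> TCP
    x=-14-r*np.cos(th)+off*np.sin(th);z=186+r*np.sin(th)+off*np.cos(th);return W(x+11,z)
env.movep(W(50,270),Q0)
env.servo_line(W(45,224),feed=.12);rep('start')
hit=False
for th in(1.9,1.7,1.5,1.3,1.1,.9,.7,.5,.4,.3,.2,.1,.05):
    hit=env.servo_line(C(th),feed=.05,until_force=18);rep(f'th {th} {hit}')
    if hit: break
E
python3 press.py
```

```text
bar pred [[256.83451686 203.83178489]] seen 256.2,202.4
start 17.88 bar [0.6176 0.012  0.2327] F [-0.03  0.73  0.57] gap 0.0001
th 1.9 False 18.66 bar [0.5862 0.0114 0.2364] F [ 0.07 -0.75 -0.07] gap 0.0
th 1.7 False 18.98 bar [0.5784 0.0113 0.2389] F [ 4.4  -0.23 -2.38] gap -0.0002
th 1.5 False 19.31 bar [0.5694 0.0111 0.2397] F [ 4.69  0.55 -3.84] gap -0.0002
th 1.3 False 19.63 bar [0.5607 0.0109 0.2387] F [ 6.27 -0.25 -4.71] gap 0.0004
th 1.1 False 19.96 bar [0.5525 0.0108 0.236 ] F [ 5.57 -0.43 -4.14] gap 0.0002
th 0.9 False 20.28 bar [0.545  0.0107 0.232 ] F [ 6.64  0.22 -4.42] gap 0.0001
th 0.7 False 20.61 bar [0.5377 0.0105 0.2259] F [ 5.55  0.75 -4.39] gap 0.0002
th 0.5 False 20.93 bar [0.5303 0.0104 0.2187] F [ 0.49 -0.78 -0.16] gap -0.0001
th 0.4 False 21.18 bar [0.529  0.0104 0.2151] F [-0.32  0.5  -0.71] gap 0.0002
th 0.3 False 21.43 bar [0.5275 0.0103 0.2111] F [0.02 0.39 0.29] gap -0.0002
th 0.2 False 21.68 bar [0.5261 0.0103 0.2069] F [-0.29 -0.01 -0.24] gap -0.0002
th 0.1 False 21.93 bar [0.5252 0.0103 0.2025] F [-0.41 -0.19 -0.49] gap -0.0001
th 0.05 False 22.18 bar [0.5251 0.0103 0.2006] F [0.21 0.08 0.47] gap -0.0002
```

Run:
```python
from h import *
w=grab_frame('wrist');s=grab_frame('side');c=grab_frame('scene')
z=lambda a,y,x,h,wd,f:cv2.resize(a[y:y+h,x:x+wd],(int(wd*f),int(h*f)),interpolation=cv2.INTER_CUBIC)
top=z(w,80,130,250,260,1.55)
a=z(s,140,235,65,65,6);save('l.png',np.hstack([top,z(s,140,225,70,70,387/70)]))
```

```text
(no output)
```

View pics/l.png

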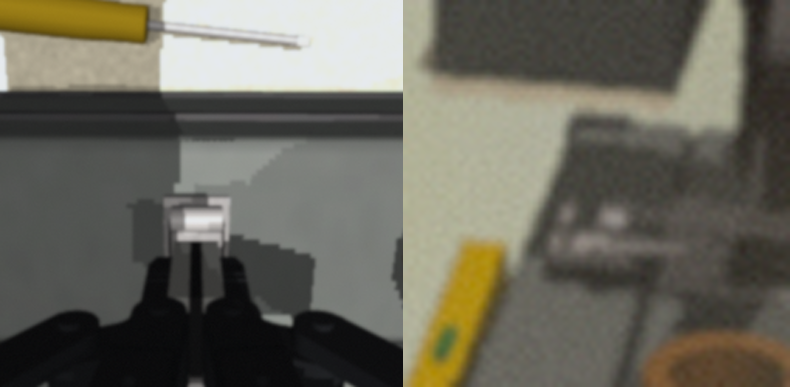

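In the wrist view the handle bead is at (195,218), lying in the frame ahead of the fingers. The lever has snapped down near flat. Next I press to confirm, then lift off.

Run:
```python
from h import *
p=readout.sense()['eef_pos'];print(p)
print(env.servo_line(p-[0,0,.012],feed=.01,until_force=13));s=readout.sense();print(s['eef_pos'],s['ft_force'],s['time_s'])
env.dwell(.3)
env.servo_line(p+[0,0,.03],feed=.08)
# back off and look
Q=R(.02,0)
env.movep(np.array([.59,0,.34]),R(.1,0))
st=readout.sense();w=grab_frame('wrist');print(st['time_s'])
save('m.png',w[45:220,110:330],s=3.4)
```

```text
[0.52527828 0.01023436 0.19125187]
True
[0.52531146 0.01025924 0.18897268] [-1.13755615  0.22734118  4.51208303] 22.8667
24.3333
```

View pics/m.png

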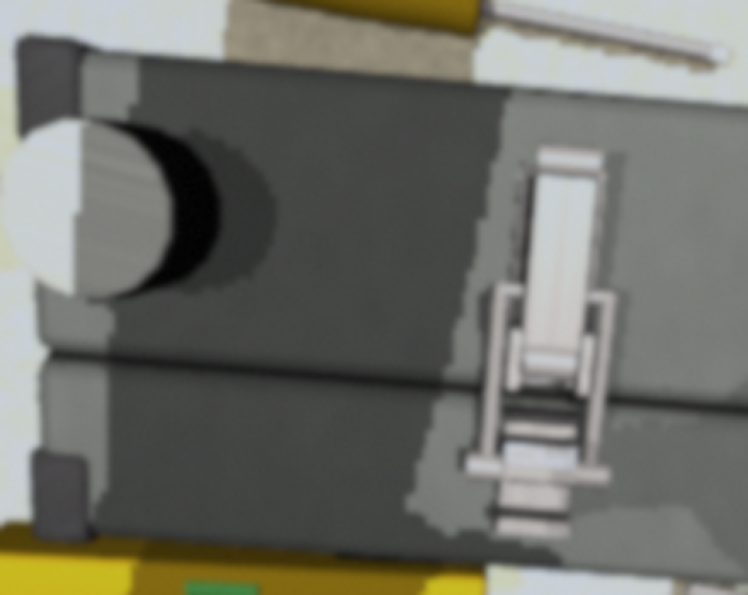

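The handle lies flat in its frame, the seam is closed along its length, and the bar is tucked under the lip at (538,468). The tin has not moved. Handing in.

```bash
python3 -c "
from h import *
workorder.close_job();rep('done')"
```

```text
the job is handed in; nothing more can be done
the job is handed in; nothing more can be done
```

The latch is closed and the job is handed in, at about 24 s of the 64 s allowed. I got no verdict back.

**Hooking the loop:** I took the bar by its ends, pulled it out over the keeper and lowered it until I felt 4.5 N. It touched at bar height 177 mm, which puts the packing at about S = 7 mm. I then drew it back 4.4 mm to the post. A lift test was blocked after 1.4 mm, against an expected gap under the lip of 1.5 mm, and I let go of the bar there.

**Closing the lever:** I swept the lever down with closed fingers; the force I read was at most about 8 N. It snapped over centre at around 0.5 rad, so the fingers lost contact there. A final press with a 13 N stop met it at 189 mm, the height of a flat handle.

**Last checks:** The final wrist picture shows the handle flat, the seam shut and the bar under the lip. The robot was clear of everything. The tin and the visible ends of the level and screwdriver looked unmoved. I did not check the tape, jar, cup or brayer at the end.

**What disagreed:**
- The force readings were noisy, by about 1 to 3 N. My first draw-back stop and first lift test were inconclusive, so I repeated both.
- The pictures taken while the bar was being drawn back did not clearly show it under the lip. I relied on the travel and the lift test there.

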